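# Show a pulled relay's pins to the inspection camera

## Robot

A 6-joint arm with a two-finger parallel gripper is mounted at the origin on the work surface. World frame = base frame: x ahead of the robot, y to its left, z up, the work surface at z = 0. Lengths are in m, angles in rad, forces in N, time in s.
With the tool pointing down it reaches from about 0.225 to 0.875 m from the base axis. Payload 3.4 kg.
Tool frame: the origin (TCP) lies between the finger pads; the fingertips stand 19 mm ahead of it and the grasp point (between the pads) is the TCP; z points along the fingers, y is the line along which they close (so a half turn about z gives the same grasp; the last joint's range is limited). The gripper opens to 85 mm and grips with 20 to 120 N. Pads are 22 mm wide; open, the fingers measure 114 mm over their backs; the gripper's body (76 mm by 85 mm) begins 54 mm behind the grasp point. The pads swing forward as they close: fully open they stand 13 mm farther back than shut.
Start: joints at [-1.224, 0.276, 1.505, -0, 1.361, -0.121], TCP at [0.259, -0.513, 0.25] pointing down, gripper open.
Joint ranges: [-2.89, 2.89], [-0.75, 2.08], [0.22, 2.7], [-1.18, 4.32], [0.11, 2.71], [-2.7, 2.7]. Speed limits (rad/s): [2.57, 2.57, 3.14, 3.14, 3.14, 3.14].

## Interface

Orientations are given as a unit quaternion [w, x, y, z].
In Python, from rig import get_state, imaging, ticket gives the robot as it stands. The module is installed in compiled form; this text tells all that it offers.
- The arm moves only by the shell command python3 -m inch 'ROWS' [FORCE]. ROWS is JSON, a list of rows, each an object with "claw": the opening, from -1 (shut) to 1 (fully open); "travel": the shift along the world's x, y, z in units of 200 mm (1.0 is 200 mm), a list of three; "turn": the turn about the world's z in units of 180 degrees (1.0 is 180 degrees). A call has 1 to 5 rows; each row is the pose to reach, as a shift and turn from the pose commanded when the call began, turning the shorter way round; what a row does not reach only later rows make up. A row lasts 1/10 s, in which the tool goes at most 50 mm and 8.59 degrees, less where a joint would pass 70% of its speed; a pose out of reach is approached as far as the arm can. A call with a number of a shift or a turn outside -1 to 1 is refused whole. A call with a gripper value outside its range is refused whole. The fingers move at their own pace and stop on an object; FORCE is the grip in N (left out, the last holds). Time passes only in rows, so rows that repeat a pose let the fingers close. It gives the time, the measured TCP pose, the force, the opening and the grip force at its end, in the units of the state.
- get_state(): the state, without advancing time (a new reading comes with each control period).
- imaging.get_image(name): name is "side" or "top"; returns the picture (400x640x3 uint8, red, green, blue); there is no depth.
- imaging.camera_params(name): a dict with "camera_matrix" (3x3 intrinsics, pixels), "cam_to_world" (4x4, takes a point from camera to world coordinates). Camera axes: x right, y down, z forward; pixel columns grow to the right and rows downward; lengths in m; the calibration is good to about 2 mm. A picture is of the moment at which its call begins. camera_params takes no time and is no camera call.
- ticket.sign_off(): hands the job in; it is judged then, once.
The state is a dict: "clock": time; "qpos": joint angles; "qd": joint speeds; "effort": joint torques, N m; "position": TCP position; "ee_rot": TCP orientation; "contact_force": force on the tool from outside, world axes, zero at the start; "moment": the same for the moment, N m; "width": finger opening in m; "gripper_force": force on a finger pad.
Only numpy, scipy, OpenCV 4.12 (cv2) and the standard library are available. Lean on these libraries where they do the work, as an engineer would, in place of code of your own. Each camera call takes 0.05 s, during which the arm holds its last target. There are 200 camera calls.

## Task

Pull the plug-in relay with the red cap out of its socket and show its pins to the sloping inspection camera: hold it in the air, centred in front of the lens with the pin tips 12 cm from it, the pins pointing squarely into the lens and the relay's longer side lined up with the longer side of the camera's face. Finish while still holding it there, keeping still, and do not put it down. Do not touch the camera, and leave the other two relays in their sockets and everything else on the bench where it is.

Things in the scene. Friction and masses are not known exactly. Their poses are not given: they have to be found in the camera images.
- relay_red: Relay to show: white box, red cap, 36 mm (x) by 28 (y) by 63 tall (z, up at the start), about 80 g. Origin: centre of the pin tips (bottom). z 0 to 8 mm: brass pins (26 x 18 mm); 8 to 63 mm: rigid smooth body, cap from 51 up. Plugged upright into any one of the panel's sockets: pins 8 mm deep with 1.5 mm play, body resting on the socket's top; lifts straight out with almost no resistance.
- relay_blue: Same relay with a blue cap, in another socket; same origin and axes. It stays there.
- relay_green: Same relay with a green cap, in another socket; same origin and axes. It stays there.
- panel: Fixed mounting plate on the bench, 160 (x) by 240 (y) by 4 mm, origin under its centre, z up; place and yaw vary. Black relay sockets (50 x 36 mm, tops 32 mm over the bench) at x = -30, y = -70, 0, 70 mm. Relays have its yaw. Terminals to 45 mm high at x = 29 to 71 mm. 40 mm or more is free on the x sides of each relay, 42 mm between relays.
- camera: Fixed base of the inspection camera, grey, 120 mm (its x) by 90 mm (its y); origin under its centre, on the bench, z up; place and yaw vary, and it may stand to the left or to the right of the panel.
- camera_head: Camera head, fixed, its face sloping 30 deg from level: looks up and towards the base's -x side (roughly to the robot). Black face 86 mm (x, rising away from the robot) by 60 (y), white disc 56 across, dark lens in its middle. Origin: lens centre, 75 mm over the bench; z: viewing direction. Wanted: relay origin at (0, 0, 120 mm) here, relay z along this z, relay x along this x either way round.
- screwdriver: Bystander: screwdriver with orange handle lying on the bench, about 200 mm long along its x; origin under its middle.
- pliers: Bystander: pliers with yellow grips lying on the bench, 190 mm long along its x, 70 mm wide, 16 mm high; origin at the hinge, underside.
- crimper: Bystander: crimping tool with blue grips lying on the bench, 195 mm long along its x, 70 mm wide, 16 mm high; origin near the hinge, underside.
- connector_box: Bystander: open cardboard box of orange connectors, 70 x 120 x 35 mm; origin under its centre.
- tape_roll: Bystander: black roll of tape lying flat, 76 mm across, 19 mm high; origin under its centre.

How it is judged:
On the way:
1. the red-capped relay is gripped and lifted clear of its socket (contact force between relay_red and the fingers above 1 N and z of relay_red in the frame of panel above 0.05 m and contact force between relay_red and panel below 0.05 N), for 0.2 s.
At the end, for the whole second after the job is handed in: Red-capped relay gripped, still, over 140 mm up, touching neither camera nor panel; pin tips 100-140 mm from the lens along its axis, within 15 mm sideways (camera x and y); upright axis within 0.17 rad of the view axis, pins to the lens; longer side within 0.2 rad of the camera face's (contact force between relay_red and the fingers above 1 N and z of relay_red in the frame of camera_head between 0.1 and 0.14 m and x of relay_red in the frame of camera_head between -0.015 and 0.015 m and y of relay_red in the frame of camera_head between -0.015 and 0.015 m and angle between the z axis of relay_red and the z axis of camera_head, either way round below 0.17 rad and angle between the x axis of relay_red and the x axis of camera_head, either way round below 0.2 rad and angle between relay_red's own z axis and vertical below 0.9 rad and height (world z) of relay_red above 0.14 m and linear speed of relay_red below 0.02 m/s and angular speed of relay_red below 0.15 rad/s and contact force between relay_red and camera below 0.05 N and contact force between relay_red and panel below 0.05 N); the arm keeps its last pose, push and grip.
It fails at once if another relay is disturbed (moved by more than 10 mm) (distance of any of relay_blue, relay_green from where it was at the start of the episode above 0.01 m).
It fails at once if another thing on the bench is moved by more than 20 mm (distance of any of screwdriver, pliers, crimper, connector_box, tape_roll from where it was at the start of the episode above 0.02 m).
It fails at once if the camera is touched (over 1 N) by the robot or the relay (contact force between camera and relay_red above 1 N or contact force between camera and the arm above 1 N or contact force between camera and the fingers above 1 N).
It also fails if it takes over 35 s, if anything falls off the work surface, if the arm or the gripper's body presses on something with over 40 N, if the wrist force passes 120 N, or if a joint passes its speed limit or range.

## Working session

There is one attempt and no reset: what is moved stays moved. The work goes in short steps, Python scripts to look and compute and a shell command to move; the robot and the scene stay as the last step left them, time stands still between calls to the robot, and variables do not carry over. Pictures are saved under pics/ and viewed, at most 11 in all, crops included, and the job is handed in when it is done.

```bash
mkdir -p pics
cat > h.py <<'E'
import numpy as np, cv2
from rig import get_state, imaging, ticket
from scipy.spatial.transform import Rotation as R
def snap(n,f=None):
    im=imaging.get_image(n)
    if f: cv2.imwrite(f'pics/{f}.png',im[:,:,::-1])
    return im
def rays(n,uv):
    p=imaging.camera_params(n);K=np.array(p['camera_matrix']);T=np.array(p['cam_to_world'])
    uv=np.atleast_2d(uv).astype(float)
    d=(np.linalg.inv(K)@np.c_[uv,np.ones(len(uv))].T).T@T[:3,:3].T
    return T[:3,3],d/np.linalg.norm(d,axis=1)[:,None]
def plane(n,uv,z):
    o,d=rays(n,uv);return o+d*((z-o[2])/d[:,2])[:,None]
def tri(uv1,uv2,a='top',b='side'):
    A=np.zeros((3,3));B=np.zeros(3);
    for n,uv in((a,uv1),(b,uv2)):
        o,d=rays(n,uv);P=np.eye(3)-np.outer(d[0],d[0]);A+=P;B+=P@o
    return np.linalg.solve(A,B)
def proj(n,X):
    p=imaging.camera_params(n);K=np.array(p['camera_matrix']);T=np.linalg.inv(np.array(p['cam_to_world']))
    q=(np.atleast_2d(X)@T[:3,:3].T+T[:3,3])@K.T;return q[:,:2]/q[:,2:]
E
python3 - <<'E'
from h import *
snap('top','t0');snap('side','s0')
s=get_state();print(s['clock'],s['position'],s['ee_rot'],s['width']);w=s['ee_rot'];print(R.from_quat([*w[1:],w[0]]).as_matrix().round(3))
for n in('top','side'):
    p=imaging.camera_params(n);print(n,np.round(p['cam_to_world'],3).tolist(),p['camera_matrix'][0][0])
E
```

```text
0.1 [ 0.25911315 -0.51280059  0.24950011] [-8.47811163e-04  9.72766388e-01  2.31786158e-01 -1.14485214e-04] 0.08545095223367727
[[ 0.893  0.451 -0.001]
 [ 0.451 -0.893  0.002]
 [ 0.    -0.002 -1.   ]]
top [[-0.01, -0.994, 0.109, 0.404], [-1.0, 0.01, -0.002, -0.024], [0.001, -0.109, -0.994, 1.28], [0.0, 0.0, 0.0, 1.0]] 387.01226911512157
side [[-0.91, -0.303, 0.284, 0.216], [-0.415, 0.692, -0.591, 0.63], [-0.017, -0.655, -0.755, 0.904], [0.0, 0.0, 0.0, 1.0]] 415.95792419720385
```

View pics/t0.png

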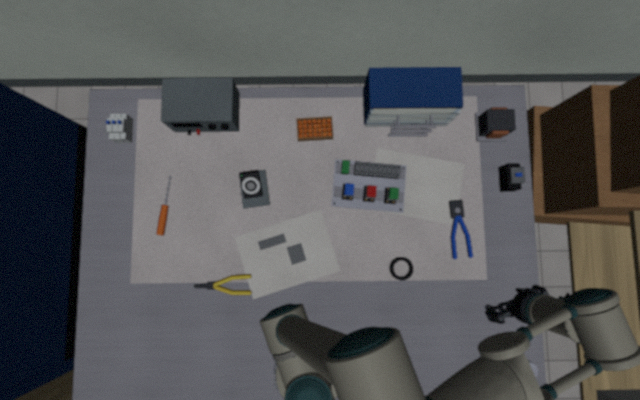

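View pics/s0.png

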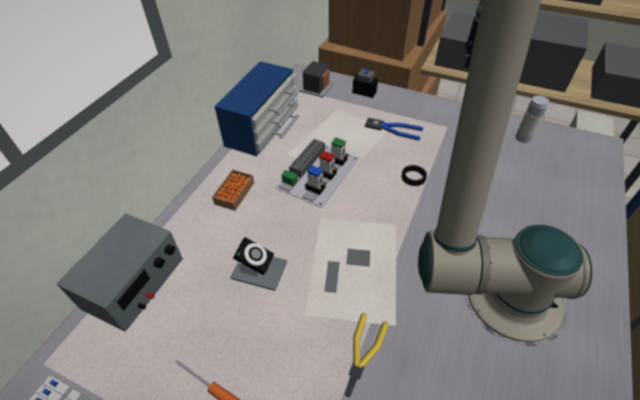

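The top view shows the caps at blue (348,190), red (370,193) and green (392,194), with the camera disc near (251,185). In the side view red is at (327,158) and the disc is near (256,255). The −x side of the panel looks clear.

Run:
```python
from h import *
im={n:snap(n) for n in('top','side')}
def cent(n,mask,box):
    x0,y0,x1,y1=box;m=np.zeros_like(mask);m[y0:y1,x0:x1]=mask[y0:y1,x0:x1]
    k,l,st,c=cv2.connectedComponentsWithStats(m.astype(np.uint8));i=1+np.argmax(st[1:,4]);return c[i],st[i]
H={n:cv2.cvtColor(im[n],cv2.COLOR_RGB2HSV) for n in im}
def col(n,c):
    h,s,v=cv2.split(H[n]);sat=(s>120)&(v>50)
    return {'r':sat&((h<8)|(h>172)),'b':sat&(h>105)&(h<130),'g':sat&(h>45)&(h<85)}[c]
bx={'top':(335,178,405,205),'side':(303,135,350,195)}
P={}
for c in'rbg':
    u={n:cent(n,col(n,c),bx[n]) for n in im}
    P[c]=tri(u['top'][0],u['side'][0]);print(c,u['top'][0].round(1),u['side'][0].round(1),u['top'][1],u['side'][1],P[c].round(4), plane('top',u['top'][0],.083).round(4))
d=P['b']-P['g'];print('panel yaw',np.degrees(np.arctan2(-d[0],d[1])),np.linalg.norm(d))
# camera disc
bd={'top':(235,170,270,205),'side':(235,230,280,280)}
w={n:(H[n][:,:,1]<40)&(H[n][:,:,2]>150) for n in im}
for n in im:
    x0,y0,x1,y1=bd[n];cv2.imwrite(f'pics/z{n}.png',cv2.resize(im[n][y0-10:y1+10,x0-10:x1+10,::-1],None,fx=8,fy=8,interpolation=cv2.INTER_CUBIC))
a=cv2.imread('pics/ztop.png');b=cv2.imread('pics/zside.png');h=max(a.shape[0],b.shape[0])
pad=lambda q:cv2.copyMakeBorder(q,0,h-q.shape[0],0,0,cv2.BORDER_CONSTANT);c=np.hstack([pad(a),pad(b)]);print(c.shape,a.shape);cv2.imwrite('pics/z.png',c)
```

```text
r [370.8 191. ] [326.6 155.8] [366 186  10  11  98] [320 151  15  11 101] [ 0.572  -0.1977  0.0848] [[ 0.5724 -0.1979  0.083 ]]
b [348.5 189. ] [314.7 170.4] [344 184  10  12 104] [307 165  16  11 109] [ 0.5786 -0.1281  0.0853] [[ 0.5794 -0.1281  0.083 ]]
g [393.2 193.1] [338.  142.5] [389 188   9  11  79] [333 139  11   8  61] [ 0.5651 -0.2676  0.0826] [[ 0.5653 -0.2674  0.083 ]]
panel yaw -5.535117969199956 0.1401840766541291
(560, 960, 3) (440, 440, 3)
```

View pics/z.png

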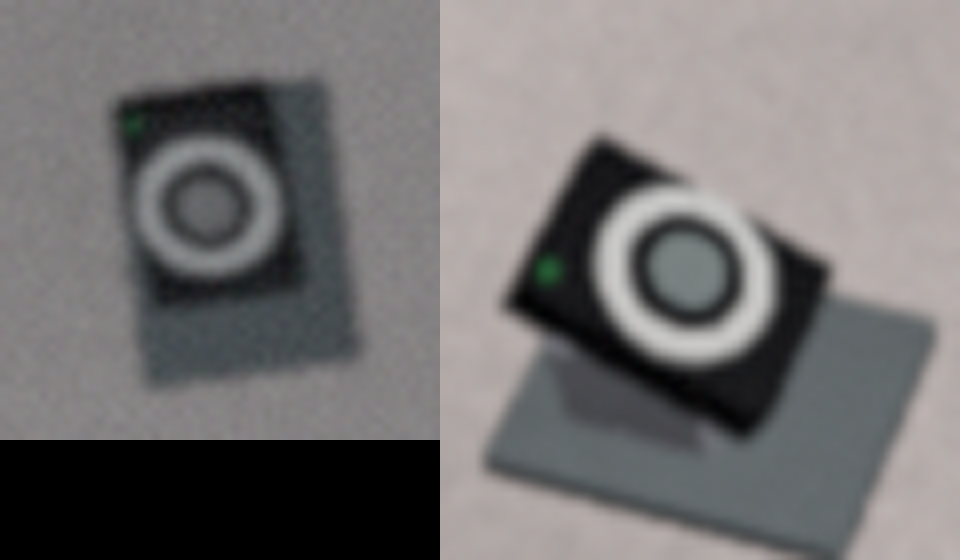

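The crop shows the lens at top (251.2,185.6) and side (256.0,253.8). The face and base corners are clear enough to read, so I'll compute the camera pose from them.

Run:
```python
from h import *
T=lambda u,v:(u/8+225,v/8+160)
L=tri((251.2,185.6),(256,253.8));print('lens',L)
yaw=lambda d:np.degrees(np.arctan2(d[1],d[0]))
b=[plane('top',T(*q),.012)[0] for q in((150,385),(355,355),(325,80))]
print('base x',yaw(b[2]-b[1]),np.linalg.norm(b[2]-b[1]),'base y-90',yaw(b[0]-b[1])-90,np.linalg.norm(b[0]-b[1]))
f=[plane('top',T(*q),z)[0] for q,z in(((117,100),.0965),((265,85),.0965),((157,300),.0535),((300,290),.0535))]
print('face',[round(yaw(d),1) for d in(f[0]-f[2],f[1]-f[3])],[round(yaw(d)-90,1) for d in(f[0]-f[1],f[2]-f[3])],np.mean(f,0))
```

```text
lens [0.59460068 0.17739066 0.0723541 ]
base x 6.3726966682748145 0.11583255891616001 base y-90 7.832695167723514 0.085050804356513
face [np.float64(6.6), np.float64(6.2)] [np.float64(5.3), np.float64(3.5)] [0.59821955 0.17690425 0.075     ]
```

```bash
R='{"claw":0.3,"turn":-0.18,"travel":[0.78,0.79,-0.2]}'; python3 -m inch '[{"claw":0.3,"turn":-0.18,"travel":[0.78,0.79,-0.2]},{"claw":0.3,"turn":-0.18,"travel":[0.78,0.79,-0.2]},{"claw":0.3,"turn":-0.18,"travel":[0.78,0.79,-0.2]},{"claw":0.3,"turn":-0.18,"travel":[0.78,0.79,-0.2]},{"claw":0.3,"turn":-0.18,"travel":[0.78,0.79,-0.2]}]'
python3 -m inch '[{"claw":0.3,"turn":0,"travel":[0.78,0.78,-0.25]},{"claw":0.3,"turn":0,"travel":[0.78,0.78,-0.25]},{"claw":0.3,"turn":0,"travel":[0.78,0.78,-0.25]},{"claw":0.3,"turn":0,"travel":[0.78,0.78,-0.25]},{"claw":0.3,"turn":0,"travel":[0.78,0.78,-0.25]}]'
python3 -c "
from h import *
s=get_state();print(s['clock'],s['position'],s['width'],s['qpos']);w=s['ee_rot'];print(R.from_quat([*w[1:],w[0]]).as_matrix().round(3))"
```

```text
clock: 0.7
position: [0.4165, -0.353, 0.2097]
ee_rot: [-0.0, 0.999, -0.05, -0.0]
contact_force: [-0.0, 0.1, -0.4]
width: 0.0554
gripper_force: 0.0
clock: 1.2
position: [0.5732, -0.196, 0.1591]
ee_rot: [-0.001, 0.999, -0.048, -0.0]
contact_force: [0.4, -0.1, -0.8]
width: 0.0554
gripper_force: 0.0
1.2 [ 0.57316693 -0.19596235  0.15906105] 0.05540341493141387 [-4.45017988e-01  3.83601558e-01  1.57777524e+00  1.43088262e-03
  1.18127195e+00  1.22035585e+00]
[[ 0.995 -0.095 -0.   ]
 [-0.095 -0.995  0.002]
 [-0.001 -0.002 -1.   ]]
```

```bash
python3 -m inch '[{"claw":0.3,"turn":0,"travel":[0,-0.01,-0.22]},{"claw":0.3,"turn":0,"travel":[0,-0.01,-0.445]},{"claw":0.3,"turn":0,"travel":[0,-0.01,-0.445]},{"claw":0.3,"turn":0,"travel":[0,-0.01,-0.445]}]'
python3 -m inch '[{"claw":-1,"turn":0,"travel":[0,0,0]},{"claw":-1,"turn":0,"travel":[0,0,0]},{"claw":-1,"turn":0,"travel":[0,0,0]},{"claw":-1,"turn":0,"travel":[0,0,0]},{"claw":-1,"turn":0,"travel":[0,0,0]}]' 25
python3 -c "
from h import *
a=snap('side');x=a[80:240,230:430];x=cv2.resize(x,None,fx=4,fy=4,interpolation=cv2.INTER_CUBIC)[:600];cv2.imwrite('pics/g1.png',x[:,:,::-1])"
```

```text
clock: 1.6
position: [0.5711, -0.2011, 0.0711]
ee_rot: [-0.0, 0.999, -0.049, -0.001]
contact_force: [-0.4, -0.8, 0.6]
width: 0.0557
gripper_force: 0.0
clock: 2.1
position: [0.5729, -0.2019, 0.074]
ee_rot: [0.001, 0.999, -0.049, 0.002]
contact_force: [0.5, 1.1, 6.7]
width: 0.0276
gripper_force: 29.3
```

View pics/g1.png

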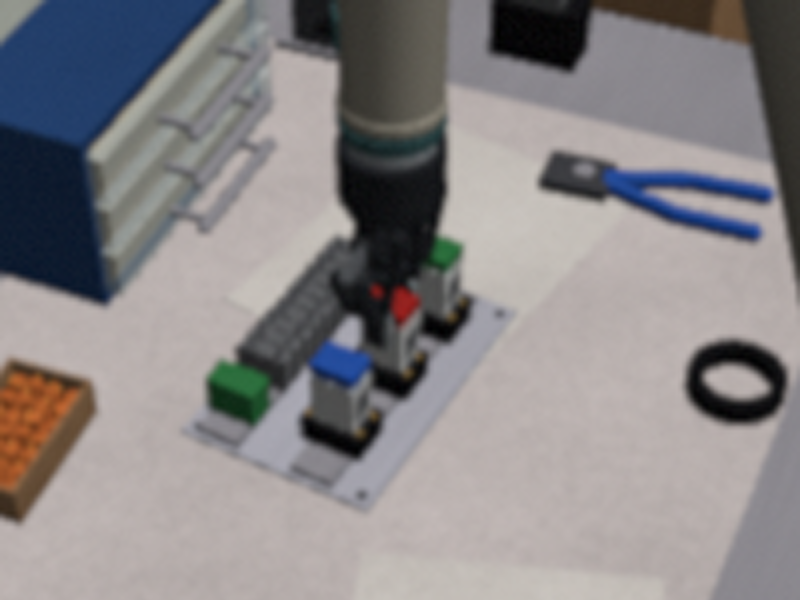

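```bash
python3 -m inch '[{"claw":-1,"turn":0,"travel":[0,0,0.1]},{"claw":-1,"turn":0,"travel":[0,0,0.25]},{"claw":-1,"turn":0,"travel":[0,0,0.3]},{"claw":-1,"turn":0,"travel":[0,0,0.3]},{"claw":-1,"turn":0,"travel":[0,0,0.3]}]' 25
python3 -m inch '[{"claw":-1,"turn":0,"travel":[0,0,0]},{"claw":-1,"turn":0,"travel":[-0.15,0.015,0]},{"claw":-1,"turn":0,"travel":[-0.25,0.025,0]},{"claw":-1,"turn":0,"travel":[-0.25,0.025,0]}]' 25
python3 -c "
from h import *
a=snap('side');x=a[80:240,230:430];x=cv2.resize(x,None,fx=4,fy=4,interpolation=cv2.INTER_CUBIC)[:600];cv2.imwrite('pics/g2.png',x[:,:,::-1])"
```

```text
clock: 2.65
position: [0.5707, -0.2011, 0.1308]
ee_rot: [-0.0, 0.999, -0.049, -0.0]
contact_force: [1.3, 0.3, -1.8]
width: 0.0276
gripper_force: 27.8
clock: 3.05
position: [0.5176, -0.195, 0.1297]
ee_rot: [-0.001, 0.999, -0.049, -0.003]
contact_force: [0.3, 0.5, -1.2]
width: 0.0275
gripper_force: 27.8
```

View pics/g2.png

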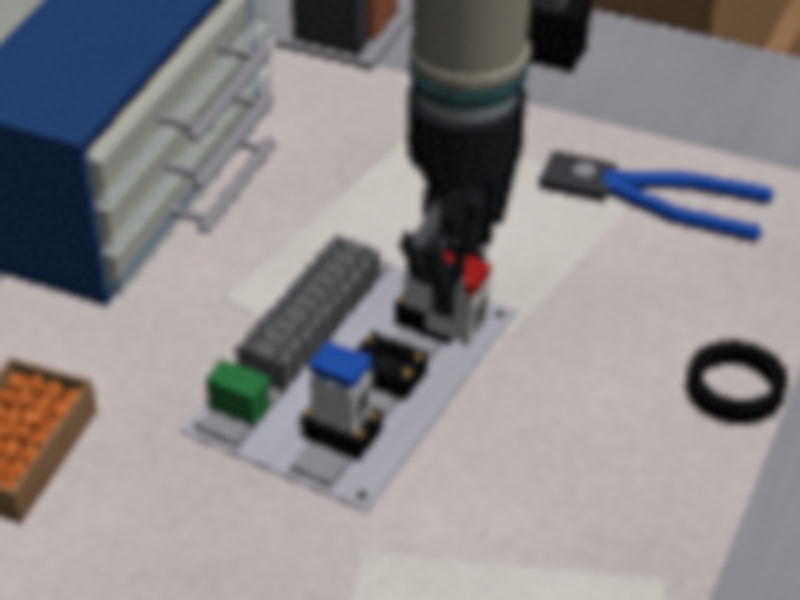

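```bash
python3 -m inch '[{"claw":-1,"turn":0,"travel":[0,0,-0.17]},{"claw":-1,"turn":0,"travel":[0,0,-0.345]},{"claw":-1,"turn":0,"travel":[0,0,-0.345]},{"claw":-1,"turn":0,"travel":[0,0,-0.345]}]' 20
python3 -m inch '[{"claw":-1,"turn":0,"travel":[0.02,-0.002,0]},{"claw":-1,"turn":0,"travel":[0.04,-0.004,0]},{"claw":-1,"turn":0,"travel":[0.06,-0.006,0]},{"claw":-1,"turn":0,"travel":[0.08,-0.008,0]}]'
python3 -m inch '[{"claw":-1,"turn":0,"travel":[0.02,-0.002,0]},{"claw":-1,"turn":0,"travel":[0.04,-0.004,0]}]'
```

```text
clock: 3.5
position: [0.5218, -0.1963, 0.0618]
ee_rot: [-0.0, 0.999, -0.049, -0.001]
contact_force: [1.5, 0.6, -0.6]
width: 0.0274
gripper_force: 27.7
clock: 3.9
position: [0.5325, -0.1969, 0.0628]
ee_rot: [-0.001, 0.999, -0.048, -0.006]
contact_force: [-12.4, -0.6, 7.2]
width: 0.0276
gripper_force: 28.8
clock: 4.1
position: [0.5399, -0.1975, 0.0632]
ee_rot: [-0.001, 0.999, -0.048, -0.006]
contact_force: [-12.9, 0.2, 9.4]
width: 0.0278
gripper_force: 30.1
```

```bash
python3 -m inch '[{"claw":-1,"turn":0,"travel":[0.02,-0.002,0]},{"claw":-1,"turn":0,"travel":[0.03,-0.003,0]},{"claw":-1,"turn":0,"travel":[0.03,-0.003,0]}]'
python3 -m inch '[{"claw":-1,"turn":0,"travel":[-0.07,0.007,0]},{"claw":-1,"turn":0,"travel":[-0.14,0.014,0.15]},{"claw":-1,"turn":0,"travel":[-0.14,0.014,0.4]},{"claw":-1,"turn":0,"travel":[-0.14,0.014,0.6]},{"claw":-1,"turn":0,"travel":[-0.14,0.014,0.6]}]' 60
python3 -c "
from h import *
a=snap('side');x=a[60:210,250:450];x=cv2.resize(x,None,fx=4,fy=4,interpolation=cv2.INTER_CUBIC)[:600];cv2.imwrite('pics/g3.png',x[:,:,::-1])"
```

```text
clock: 4.4
position: [0.5473, -0.1983, 0.0632]
ee_rot: [-0.001, 0.999, -0.048, -0.004]
contact_force: [-9.3, 0.9, 5.8]
width: 0.0274
gripper_force: 30.5
clock: 4.9
position: [0.5278, -0.1986, 0.1902]
ee_rot: [0.003, 0.999, -0.049, 0.008]
contact_force: [0.7, 0.1, -1.4]
width: 0.0272
gripper_force: 62.5
```

View pics/g3.png

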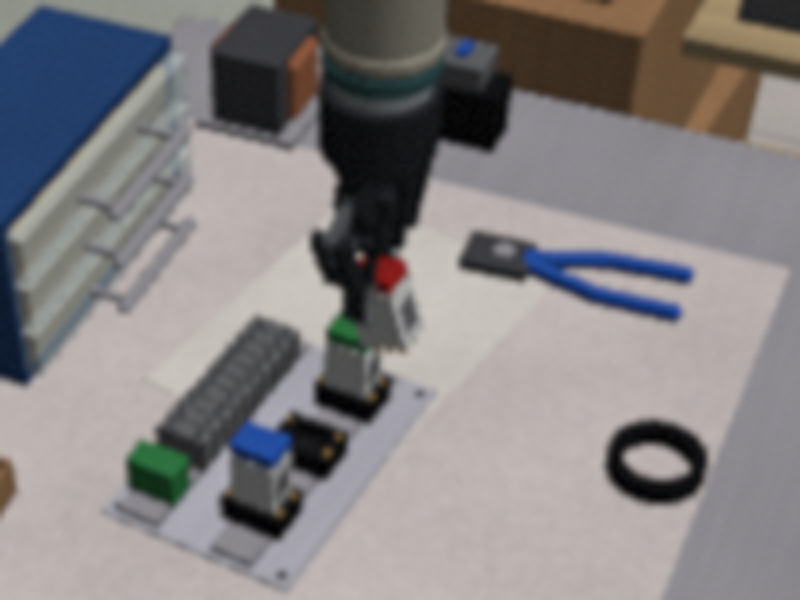

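The relay is now tilted, with its top toward panel +x. I'll carry it to the camera while turning +192°.

```bash
python3 -m inch '[{"claw":-1,"turn":0.046,"travel":[0,0.07,0.35]},{"claw":-1,"turn":0.092,"travel":[0,0.14,0.35]},{"claw":-1,"turn":0.138,"travel":[-0.02,0.21,0.35]},{"claw":-1,"turn":0.184,"travel":[-0.02,0.28,0.35]},{"claw":-1,"turn":0.23,"travel":[-0.02,0.36,0.35]}]'
python3 -m inch '[{"claw":-1,"turn":0.046,"travel":[0,0.07,0]},{"claw":-1,"turn":0.092,"travel":[0,0.14,0]},{"claw":-1,"turn":0.138,"travel":[-0.02,0.21,0]},{"claw":-1,"turn":0.184,"travel":[-0.02,0.28,0]},{"claw":-1,"turn":0.23,"travel":[-0.02,0.36,0]}]'
python3 -m inch '[{"claw":-1,"turn":0.046,"travel":[0,0.07,0]},{"claw":-1,"turn":0.092,"travel":[0,0.14,0]},{"claw":-1,"turn":0.138,"travel":[-0.02,0.21,0]},{"claw":-1,"turn":0.184,"travel":[-0.02,0.28,0]},{"claw":-1,"turn":0.23,"travel":[-0.02,0.36,0]}]'
python3 -m inch '[{"claw":-1,"turn":0.046,"travel":[0,0.07,0]},{"claw":-1,"turn":0.092,"travel":[0,0.14,0]},{"claw":-1,"turn":0.138,"travel":[-0.02,0.21,0]},{"claw":-1,"turn":0.184,"travel":[-0.02,0.28,0]},{"claw":-1,"turn":0.23,"travel":[-0.02,0.36,0]}]'
python3 -m inch '[{"claw":-1,"turn":0.046,"travel":[0,0.07,0]},{"claw":-1,"turn":0.092,"travel":[0,0.14,0]},{"claw":-1,"turn":0.138,"travel":[-0.02,0.21,0]},{"claw":-1,"turn":0.147,"travel":[-0.02,0.28,0]},{"claw":-1,"turn":0.147,"travel":[-0.02,0.36,0]}]'
python3 -c "
from h import *
s=get_state();w=s['ee_rot'];print(R.from_quat([*w[1:],w[0]]).as_matrix().round(3))
a=snap('side');u=proj('side',s['position'])[0].astype(int);print(u);x0,y0=u-[80,70];x=a[y0:y0+130,x0:x0+160];x=cv2.resize(x,None,fx=4.5,fy=4.5,interpolation=cv2.INTER_CUBIC);cv2.imwrite('pics/g4.png',x[:,:,::-1])"
```

```text
clock: 5.45
position: [0.5189, -0.1238, 0.2517]
ee_rot: [-0.0, 0.951, 0.31, -0.0]
contact_force: [0.0, -0.6, -1.4]
width: 0.0273
gripper_force: 62.5
clock: 5.95
position: [0.5149, -0.0518, 0.2513]
ee_rot: [-0.001, 0.78, 0.626, -0.0]
contact_force: [-0.4, 0.8, -1.3]
width: 0.0275
gripper_force: 62.5
clock: 6.45
position: [0.5108, 0.0202, 0.2513]
ee_rot: [-0.001, 0.508, 0.861, -0.0]
contact_force: [0.2, 0.2, -1.2]
width: 0.0273
gripper_force: 62.5
clock: 6.95
position: [0.5068, 0.0921, 0.2513]
ee_rot: [-0.001, 0.171, 0.985, -0.0]
contact_force: [0.2, -0.2, -0.1]
width: 0.0271
gripper_force: 62.5
clock: 7.45
position: [0.503, 0.1642, 0.2516]
ee_rot: [-0.0, -0.055, 0.998, -0.0]
contact_force: [0.5, -0.0, -1.4]
width: 0.0274
gripper_force: 62.5
[[-0.994 -0.11  -0.001]
 [-0.11   0.994 -0.   ]
 [ 0.001 -0.    -1.   ]]
[287 214]
```

View pics/g4.png

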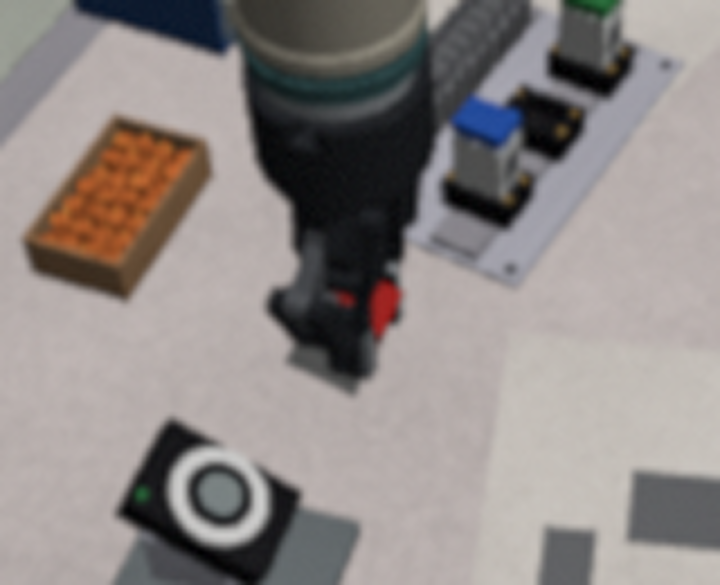

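The relay is held at the camera with its top leaning toward the robot. Before centring, I'll measure the tilt from the earlier g3 view, where a full long face was visible.

```bash
python3 -c "
import cv2
a=cv2.imread('pics/g3.png')[235:365,335:445];cv2.imwrite('pics/g3z.png',cv2.resize(a,None,fx=4.5,fy=4.5,interpolation=cv2.INTER_CUBIC))"
```

```text
(no output)
```

View pics/g3z.png

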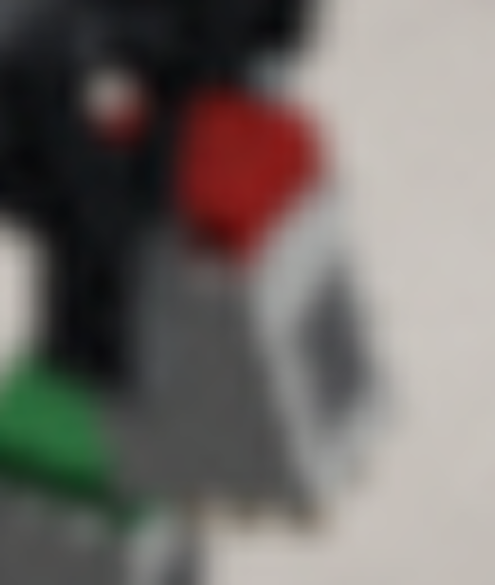

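```bash
python3 -c "
from h import *
U=lambda X,Y:(250+(335+X/4.5-.5)/4-.4,60+(235+Y/4.5-.5)/4-.4)
y=np.radians(-5.5);n=np.array([-np.sin(y),np.cos(y),0]);x=np.array([np.cos(y),np.sin(y),0])
c=np.array([.5278,-.1986,.1902])
for q1,q2,off in(((250,265),(310,495),.014),((325,180),(372,400),-.014)):
  P=[]
  for q in(q1,q2):
    o,d=rays('side',U(*q));P.append(o+d[0]*((n@c+off-n@o)/(n@d[0])))
  for p in P: print('rel TCP x,z',x@(p-c),p[2]-c[2])
  e=P[0]-P[1];print('len',np.linalg.norm(e),'tilt',np.degrees(np.arctan2(x@e,e[2])))
"
```

```text
rel TCP x,z -0.02235090927106923 0.01137727598672525
rel TCP x,z -0.03421690170800186 -0.027664698955229577
len 0.040805362195201395 tilt 16.905553301070427
rel TCP x,z -0.020724767166703045 0.0067869474356701265
rel TCP x,z -0.030798977436639334 -0.031429001627182956
len 0.03952149383990275 tilt 14.767931865414848
```

The +y/−x body edge gives a tilt of only about 17°; 30° is needed, so the relay slid a few mm in the grip during the push. I'll go back and push about 13° more, with a longer lever.

```bash
python3 -m inch '[{"claw":-1,"turn":-0.046,"travel":[0,-0.07,0]},{"claw":-1,"turn":-0.092,"travel":[0,-0.14,0]},{"claw":-1,"turn":-0.138,"travel":[0.02,-0.21,0]},{"claw":-1,"turn":-0.184,"travel":[0.02,-0.28,0]},{"claw":-1,"turn":-0.23,"travel":[0.02,-0.36,0]}]'
python3 -m inch '[{"claw":-1,"turn":-0.046,"travel":[0,-0.07,0]},{"claw":-1,"turn":-0.092,"travel":[0,-0.14,0]},{"claw":-1,"turn":-0.138,"travel":[0.02,-0.21,0]},{"claw":-1,"turn":-0.184,"travel":[0.02,-0.28,0]},{"claw":-1,"turn":-0.23,"travel":[0.02,-0.36,0]}]'
python3 -m inch '[{"claw":-1,"turn":-0.046,"travel":[0,-0.07,0]},{"claw":-1,"turn":-0.092,"travel":[0,-0.14,0]},{"claw":-1,"turn":-0.138,"travel":[0.02,-0.21,0]},{"claw":-1,"turn":-0.184,"travel":[0.02,-0.28,0]},{"claw":-1,"turn":-0.23,"travel":[0.02,-0.36,0]}]'
python3 -m inch '[{"claw":-1,"turn":-0.046,"travel":[0,-0.07,0]},{"claw":-1,"turn":-0.092,"travel":[0,-0.14,0]},{"claw":-1,"turn":-0.138,"travel":[0.02,-0.21,0]},{"claw":-1,"turn":-0.184,"travel":[0.02,-0.28,0]},{"claw":-1,"turn":-0.23,"travel":[0.02,-0.36,0]}]'
python3 -m inch '[{"claw":-1,"turn":-0.046,"travel":[0,-0.07,0]},{"claw":-1,"turn":-0.092,"travel":[0,-0.14,0]},{"claw":-1,"turn":-0.138,"travel":[0,-0.21,0]},{"claw":-1,"turn":-0.147,"travel":[0,-0.28,0]},{"claw":-1,"turn":-0.147,"travel":[0,-0.36,0]}]'
python3 -c "
from h import *
s=get_state();w=s['ee_rot'];print(R.from_quat([*w[1:],w[0]]).as_matrix().round(3)[:2,:2])
a=snap('side');u=proj('side',s['position'])[0].astype(int);print(u);x0,y0=u-[10,15];x=a[y0:y0+36,x0:x0+48];x=cv2.resize(x,None,fx=16,fy=16,interpolation=cv2.INTER_CUBIC);cv2.imwrite('pics/g5.png',x[:,:,::-1])"
```

```text
clock: 8.0
position: [0.5073, 0.091, 0.2518]
ee_rot: [-0.0, 0.304, 0.953, -0.0]
contact_force: [0.4, 0.5, -0.4]
width: 0.0275
gripper_force: 62.4
clock: 8.5
position: [0.5113, 0.0189, 0.2519]
ee_rot: [-0.0, 0.621, 0.784, -0.0]
contact_force: [0.3, 0.6, -0.2]
width: 0.0273
gripper_force: 62.4
clock: 9.0
position: [0.5152, -0.0531, 0.2518]
ee_rot: [-0.0, 0.858, 0.514, -0.0]
contact_force: [0.5, 1.1, -0.4]
width: 0.0269
gripper_force: 62.4
clock: 9.5
position: [0.5192, -0.1251, 0.2518]
ee_rot: [-0.0, 0.984, 0.177, -0.0]
contact_force: [0.4, 0.5, 0.0]
width: 0.0272
gripper_force: 62.4
clock: 10.0
position: [0.5192, -0.1972, 0.252]
ee_rot: [-0.0, 0.999, -0.048, -0.0]
contact_force: [0.1, -0.3, -0.7]
width: 0.0272
gripper_force: 62.4
[[ 0.995 -0.096]
 [-0.096 -0.995]]
[345 112]
```

View pics/g5.png

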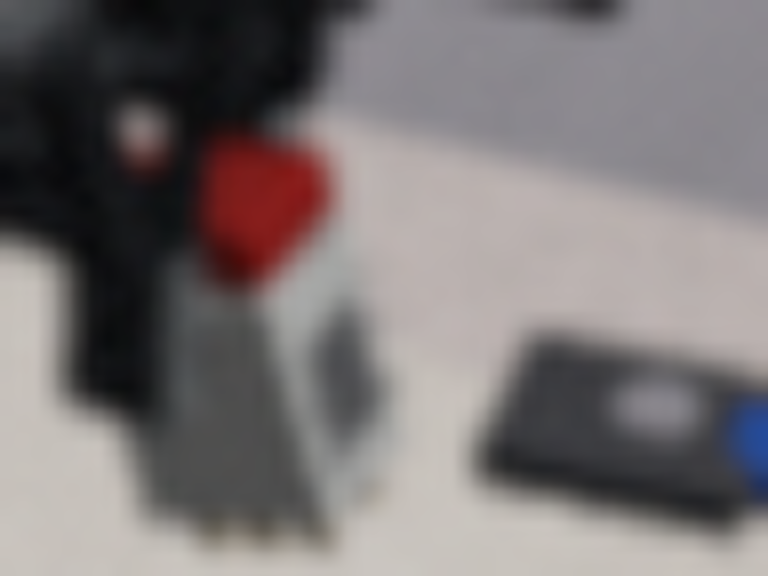

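In this view the body's edge runs (258,290)→(325,520) and its bottom runs (155,515)→(322,520).

```bash
cat > tilt.py <<'E'
from h import *
def tilt(off,sc,pairs,c,yawdeg=-5.5):
  U=lambda q:((q[0]+.5)/sc-.5+off[0],(q[1]+.5)/sc-.5+off[1])
  y=np.radians(yawdeg);n=np.array([-np.sin(y),np.cos(y),0]);x=np.array([np.cos(y),np.sin(y),0]);c=np.array(c)
  for q1,q2,o_ in pairs:
    P=[]
    for q in(q1,q2):
      o,d=rays('side',U(q));P.append(o+d[0]*((n@c+o_-n@o)/(n@d[0])))
    e=P[0]-P[1];print([(round(1e3*x@(p-c),1),round(1e3*(p-c)[2],1)) for p in P],'len',np.linalg.norm(e).round(4),'ang from z',np.degrees(np.arctan2(x@e,e[2])).round(1))
E
python3 -c "
from tilt import *
tilt((335,97),16,[((258,290),(325,520),.014),((155,515),(322,520),.014)],[.5192,-.1972,.252])"
```

```text
[(np.float64(-21.0), np.float64(11.3)), (np.float64(-35.2), np.float64(-28.7))] len 0.0424 ang from z 19.5
[(np.float64(-4.9), np.float64(-39.4)), (np.float64(-34.7), np.float64(-28.9))] len 0.0315 ang from z 109.4
```

```bash
python3 -m inch '[{"claw":-1,"turn":0,"travel":[0,0,-0.25]},{"claw":-1,"turn":0,"travel":[0,0,-0.5]},{"claw":-1,"turn":0,"travel":[0,0,-0.75]},{"claw":-1,"turn":0,"travel":[0,0,-0.92]},{"claw":-1,"turn":0,"travel":[0,0,-0.92]}]' 20
python3 -m inch '[{"claw":-1,"turn":0,"travel":[0.06,-0.006,0]},{"claw":-1,"turn":0,"travel":[0.12,-0.012,0]},{"claw":-1,"turn":0,"travel":[0.14,-0.014,0]},{"claw":-1,"turn":0,"travel":[0.16,-0.016,0]},{"claw":-1,"turn":0,"travel":[0.17,-0.017,0]}]'
python3 -m inch '[{"claw":-1,"turn":0,"travel":[0.015,-0.001,0]},{"claw":-1,"turn":0,"travel":[0.03,-0.003,0]},{"claw":-1,"turn":0,"travel":[0.03,-0.003,0]}]'
```

```text
clock: 10.55
position: [0.5156, -0.1947, 0.0637]
ee_rot: [-0.002, 0.999, -0.048, -0.005]
contact_force: [-0.6, 1.2, -1.0]
width: 0.0271
gripper_force: 62.4
clock: 11.05
position: [0.55, -0.2004, 0.0706]
ee_rot: [0.001, 0.999, -0.047, -0.004]
contact_force: [-13.8, -2.9, 12.4]
width: 0.0271
gripper_force: 64.2
clock: 11.35
position: [0.5539, -0.2006, 0.07]
ee_rot: [0.0, 0.999, -0.047, -0.006]
contact_force: [-14.5, -2.2, 11.2]
width: 0.0272
gripper_force: 64.5
```

```bash
python3 -m inch '[{"claw":-1,"turn":0,"travel":[0.015,-0.001,0]},{"claw":-1,"turn":0,"travel":[0.025,-0.002,0]},{"claw":-1,"turn":0,"travel":[0.025,-0.002,0]}]' 
python3 -m inch '[{"claw":-1,"turn":0,"travel":[-0.1,0.01,0]},{"claw":-1,"turn":0,"travel":[-0.2,0.015,0.22]},{"claw":-1,"turn":0,"travel":[-0.22,0.015,0.45]},{"claw":-1,"turn":0,"travel":[-0.22,0.015,0.68]},{"claw":-1,"turn":0,"travel":[-0.22,0.015,0.9]}]'
python3 -m inch '[{"claw":-1,"turn":0,"travel":[0,0,0]},{"claw":-1,"turn":0,"travel":[0,0,0]}]' 
python3 -c "
from h import *
s=get_state();w=s['ee_rot'];print(s['position'],R.from_quat([*w[1:],w[0]]).as_matrix().round(3)[:2,:2])
a=snap('side');u=proj('side',s['position'])[0].astype(int);x0,y0=u-[10,15];print(x0,y0);x=a[y0:y0+36,x0:x0+48];x=cv2.resize(x,None,fx=16,fy=16,interpolation=cv2.INTER_CUBIC);cv2.imwrite('pics/g6.png',x[:,:,::-1])"
```

```text
clock: 11.65
position: [0.5584, -0.2009, 0.0692]
ee_rot: [0.0, 0.999, -0.047, -0.006]
contact_force: [-13.7, -3.0, 6.3]
width: 0.0271
gripper_force: 64.0
clock: 12.15
position: [0.5211, -0.198, 0.2526]
ee_rot: [0.001, 0.999, -0.049, 0.002]
contact_force: [0.8, -0.7, -0.7]
width: 0.027
gripper_force: 63.1
clock: 12.35
position: [0.5215, -0.1982, 0.251]
ee_rot: [0.001, 0.999, -0.049, 0.003]
contact_force: [-1.0, 0.9, -0.4]
width: 0.0275
gripper_force: 63.2
[ 0.52148955 -0.19817121  0.25104216] [[ 0.995 -0.097]
 [-0.097 -0.995]]
334 97
```

View pics/g6.png

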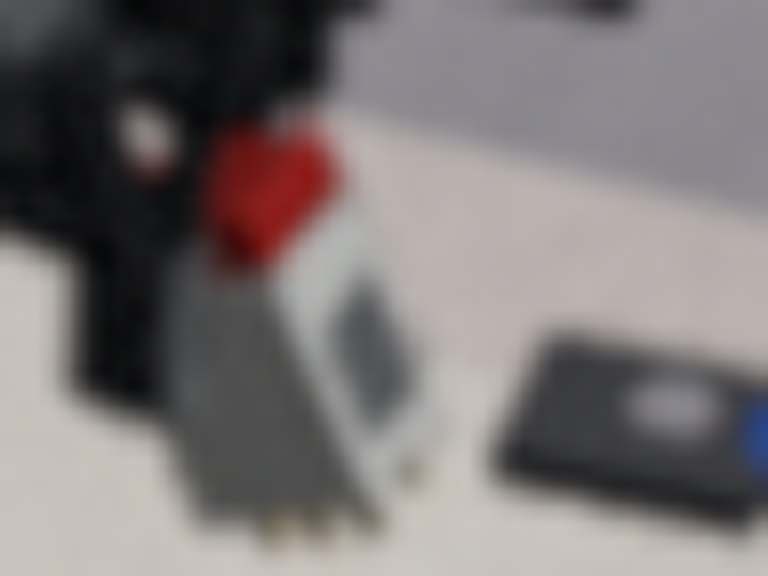

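The edge now runs (268,270)→(375,495) and the bottom runs (200,520)→(370,500). The relay is visibly tilted further.

```bash
python3 -c "
from tilt import *
tilt((334,97),16,[((268,270),(375,495),.014),((200,520),(372,500),.014)],[.5215,-.1982,.251])"
```

```text
[(np.float64(-21.8), np.float64(15.0)), (np.float64(-42.9), np.float64(-21.2))] len 0.0419 ang from z 30.1
[(np.float64(-12.2), np.float64(-38.1)), (np.float64(-42.4), np.float64(-22.4))] len 0.034 ang from z 117.5
```

Tilt is about 29°. Carrying it to the camera again, then lowering into place.

```bash
python3 -m inch '[{"claw":-1,"turn":0.046,"travel":[0,0.07,0]},{"claw":-1,"turn":0.092,"travel":[0,0.14,0]},{"claw":-1,"turn":0.138,"travel":[-0.02,0.21,0]},{"claw":-1,"turn":0.184,"travel":[-0.02,0.28,0]},{"claw":-1,"turn":0.23,"travel":[-0.02,0.36,0]}]' 60 >/dev/null
python3 -m inch '[{"claw":-1,"turn":0.046,"travel":[0,0.07,0]},{"claw":-1,"turn":0.092,"travel":[0,0.14,0]},{"claw":-1,"turn":0.138,"travel":[-0.02,0.21,0]},{"claw":-1,"turn":0.184,"travel":[-0.02,0.28,0]},{"claw":-1,"turn":0.23,"travel":[-0.02,0.36,0]}]' >/dev/null
python3 -m inch '[{"claw":-1,"turn":0.046,"travel":[0,0.07,0]},{"claw":-1,"turn":0.092,"travel":[0,0.14,0]},{"claw":-1,"turn":0.138,"travel":[-0.02,0.21,0]},{"claw":-1,"turn":0.184,"travel":[-0.02,0.28,0]},{"claw":-1,"turn":0.23,"travel":[-0.02,0.36,0]}]' >/dev/null
python3 -m inch '[{"claw":-1,"turn":0.046,"travel":[0,0.07,0]},{"claw":-1,"turn":0.092,"travel":[0,0.14,0]},{"claw":-1,"turn":0.138,"travel":[-0.02,0.21,0]},{"claw":-1,"turn":0.184,"travel":[-0.02,0.28,0]},{"claw":-1,"turn":0.23,"travel":[-0.02,0.36,0]}]' >/dev/null
python3 -m inch '[{"claw":-1,"turn":0.046,"travel":[0,0.07,0]},{"claw":-1,"turn":0.092,"travel":[0,0.14,0]},{"claw":-1,"turn":0.138,"travel":[0,0.21,0]},{"claw":-1,"turn":0.147,"travel":[0,0.28,0]},{"claw":-1,"turn":0.147,"travel":[0,0.36,0]}]'
python3 -m inch '[{"claw":-1,"turn":0,"travel":[0,0.02,-0.1]},{"claw":-1,"turn":0,"travel":[0,0.02,-0.18]},{"claw":-1,"turn":0,"travel":[0,0.02,-0.18]},{"claw":-1,"turn":0,"travel":[0,0.02,-0.18]}]'
```

```text
clock: 14.9
position: [0.5036, 0.1627, 0.2469]
ee_rot: [-0.001, -0.055, 0.998, -0.0]
contact_force: [0.4, 0.2, 0.4]
width: 0.0269
gripper_force: 63.2
clock: 15.3
position: [0.5039, 0.1663, 0.2117]
ee_rot: [-0.001, -0.056, 0.998, -0.0]
contact_force: [-0.1, 1.3, -0.8]
width: 0.0271
gripper_force: 63.2
```

```bash
python3 -m inch '[{"claw":-1,"turn":0,"travel":[0.005,0,0.012]},{"claw":-1,"turn":0,"travel":[0.005,0,0.012]},{"claw":-1,"turn":0,"travel":[0.005,0,0.012]},{"claw":-1,"turn":0,"travel":[0.005,0,0.012]},{"claw":-1,"turn":0,"travel":[0.005,0,0.012]}]'
python3 -c "
from h import *
s=get_state();print(s['position'],np.abs(s['qd']).max())
a=snap('side');u=proj('side',s['position'])[0].astype(int);x0,y0=u-[45,25];print(x0,y0);x=a[y0:y0+60,x0:x0+80];x=cv2.resize(x,None,fx=10,fy=10,interpolation=cv2.INTER_CUBIC);cv2.imwrite('pics/g7.png',x[:,:,::-1])
c=np.array(s['position']);y=np.radians(6.4);xx=np.array([np.cos(y),np.sin(y),0]);yy=np.array([-np.sin(y),np.cos(y),0]);z=np.array([0,0,1])
for k,(px,pz) in {'body near low':(.0122,-.0381),'body far low':(.0427,-.0218),'tip':(.0315,-.037)}.items():
  for o in((0.014,-.014) if 'b'==k[0] else (0,)): print(k,o,((proj('side',c+px*xx+o*yy+pz*z)[0]-[x0,y0])*10+4.5).round())
a_=-.5*xx+.866*z; t=c+.0315*xx-.037*z-np.array([.5955,.177,.0735]);xc=.866*xx+.5*z;print('x,y,z in cam',t@xc,t@yy,t@a_)"
```

```text
clock: 15.8
position: [0.5054, 0.1661, 0.215]
ee_rot: [0.0, -0.056, 0.998, 0.0]
contact_force: [0.0, -0.1, -0.4]
width: 0.0273
gripper_force: 63.2
[0.50535051 0.16608523 0.21497448] 0.0035264820822039017
241 200
body near low 0.014 [401. 405.]
body near low -0.014 [447. 307.]
body far low 0.014 [262. 325.]
body far low -0.014 [311. 228.]
tip 0 [341. 331.]
x,y,z in cam 0.0008796900621259526 -0.0007978848575081509 0.1201270596461616
```

View pics/g7.png

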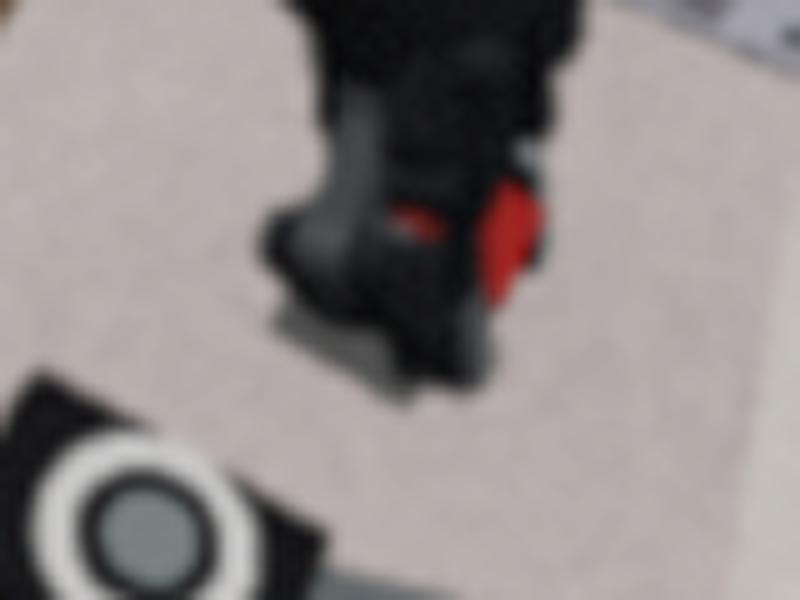

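The visible bottom edge, (273,325)→(405,400), matches the predicted corners at (262,325) and (401,405) to about 1 px in the original image. The arm is still, so I'm handing in.

```bash
python3 -c "
from rig import ticket
print(ticket.sign_off())"
```

```text
the job is handed in; nothing more can be done
None
```

The job is handed in at about 16 s, with the red relay held still in front of the lens: by my measurements the pin tips are 120 mm away, within 1 mm of centre and tilted about 29° (30° wanted); no pass or fail came back.

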